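Empty the capping machine's catch tray into the tote

TASK

The bench capping machine has finished three capped bottles (blue, orange and red caps): hook its catch tray behind the far lip, where there is room, draw it out from under the chute as far as it goes, and stand all three bottles upright in the blue tote beside the tin that is already there. Leave the stray white cap lying in the tray, then push the tray fully home under the chute with the bottles still standing in the tote. Do not tip any bottle over, and do not disturb the tin, the wash bottle and small red cap behind the tray, or the red notebook.

Things in the scene. Friction and masses are not known exactly. Their poses are not given: they have to be found in the camera images.
- catch_tray (a joint): slide of the steel catch tray out of the machine, m: 0 fully home, 0.100 fully out at its stop, towards the machine's -x (the robot's side); held by about 1.2 N of friction, it stays where it is left. It may start up to 15 mm out.
- tray_centre (a point): centre of the upper face of the tray's floor, 11 mm above the table; moves with the tray. x points away from the robot to the tower, the tray slides along x; y along the lip. Outside 150 mm (x) by 250 mm (y), sheet 3 mm; side walls rise 25 mm above this floor, the front wall (robot side) 15 mm, the far lip 31 mm
- guide_rails (a point): fixed point on the table in the middle between the tray's two aluminium guide rails (x -75 to +75 mm, 22 mm high, outer faces at y = +-135 mm, 3 mm thick feet out to 147 mm); a 3 mm high tie bar joins them behind the lip, x 72 to 96 mm
- lip_left (a point): a point on top of the tray's far lip (upright steel wall across the tray's far edge, 250 mm long in y, 3 mm thick, 4.4 mm at its rolled top 42 mm above the table), 105 mm to the left (+y) of its middle; moves with the tray. A fingertip can go down behind it (+x side) beside the tower, unless the wash bottle stands there
- lip_right (a point): the same, 105 mm to the right (-y) of the middle
- capping_machine: fixed grey machine; origin on the table under the centre of the tray when home, x pointing away from the robot. Tower 201 mm high, x +85 to +168 mm, y within 44 mm. An aluminium chute (y within 45 mm) reaches from it over the tray to x = +17 mm, 95 to 155 mm above the table: things in the rear of the tray cannot be reached until it is drawn out
- blue_centre (a point): centre, half-way up, of a white capped bottle with blue cap: 63 mm high, body diameter 28 mm up to 47 mm, neck and cap 20 mm above; z is its axis; starts upright in the tray
- bottle_blue: the same bottle, origin at the centre of its underside
- amber_centre (a point): centre, half-way up, of a brown bottle with orange cap: 72 mm high, body diameter 31 mm up to 53 mm, neck and cap 22 mm; z is its axis; starts upright in the tray
- bottle_amber: the same bottle, origin at the centre of its underside
- red_centre (a point): centre, half-way up, of a white bottle with red cap: 83 mm high, body diameter 37 mm up to 61 mm, neck and cap 26 mm; z is its axis; starts upright in the tray
- bottle_red: the same bottle, origin at the centre of its underside
- cap_centre (a point): centre of a stray white screw cap, 38 mm across and 18 mm high, lying in the tray; to stay in the tray
- tote: fixed low blue plastic tote, open above; origin at the centre of its underside on the table. Outside 230 mm (x) by 160 mm (y), 35 mm high; walls and floor 4 mm, so inside 222 x 152 mm. Stands to the left or the right of the machine
- tote_floor (a point): centre of the tote's inner floor, 4 mm above the table
- tote_tin_centre (a point): centre, half-way up, of a white round tin, 64 mm across and 48 mm high, standing loose in the tote; to be left where it is
- wash_bottle_tall: bystander: tall white wash bottle with blue top, 88 x 63 mm, 155 mm high, origin at the centre of its underside; stands behind the left or the right end of the far lip
- pointed_cap: bystander: small red pointed dropper cap, 20 mm across, 27 mm high, standing; origin at the centre of its underside; behind the other end of the lip, 50 mm or more away from it, low enough to work above
- red_notebook: bystander: red notebook 210 x 152 x 15 mm lying flat, origin at the centre of its underside; on the side where the tote is not

How it is judged:
On the way, in this order (a step that is already met when the one before it is completed fails the run):
1. the tray is being drawn out by its far lip: a finger presses on the lip while the tray is more than 25 mm out (contact force between the fingers and far_lip above 0.3 N and value of joint catch_tray above 0.025 m), for 0.04 s.
2. the tray is out, within 7 mm of its stop (value of joint catch_tray above 0.093 m), for 0.2 s.
3. all three bottles stand released in the tote, at rest, within 0.15 rad of upright, with the tray still more than 25 mm out (x of blue_centre in the frame of tote between -0.099 and 0.099 m and y of blue_centre in the frame of tote between -0.064 and 0.064 m and z of blue_centre in the frame of tote between 0.0295 and 0.0415 m and angle between each of blue_centre, amber_centre, red_centre's own z axis and vertical below 0.15 rad and contact force between the fingers and bottle_blue below 0.1 N and x of amber_centre in the frame of tote between -0.0975 and 0.0975 m and y of amber_centre in the frame of tote between -0.0625 and 0.0625 m and z of amber_centre in the frame of tote between 0.034 and 0.046 m and contact force between the fingers and bottle_amber below 0.1 N and x of red_centre in the frame of tote between -0.0945 and 0.0945 m and y of red_centre in the frame of tote between -0.0595 and 0.0595 m and z of red_centre in the frame of tote between 0.0395 and 0.0515 m and contact force between the fingers and bottle_red below 0.1 N and linear speed of each of bottle_blue, bottle_amber, bottle_red below 0.02 m/s and value of joint catch_tray above 0.025 m), for 0.2 s.
At the end, for the whole second after the job is handed in: All three bottles stand on the tote's floor inside its walls, upright within 0.15 rad, released and at rest; the stray cap lies in the tray; the tray is home within 8 mm; the tin in the tote stands upright within 0.15 rad (x of blue_centre in the frame of tote between -0.099 and 0.099 m and y of blue_centre in the frame of tote between -0.064 and 0.064 m and z of blue_centre in the frame of tote between 0.0295 and 0.0415 m and angle between each of blue_centre, amber_centre, red_centre, tote_tin_centre's own z axis and vertical below 0.15 rad and contact force between the fingers and bottle_blue below 0.1 N and x of amber_centre in the frame of tote between -0.0975 and 0.0975 m and y of amber_centre in the frame of tote between -0.0625 and 0.0625 m and z of amber_centre in the frame of tote between 0.034 and 0.046 m and contact force between the fingers and bottle_amber below 0.1 N and x of red_centre in the frame of tote between -0.0945 and 0.0945 m and y of red_centre in the frame of tote between -0.0595 and 0.0595 m and z of red_centre in the frame of tote between 0.0395 and 0.0515 m and contact force between the fingers and bottle_red below 0.1 N and linear speed of each of bottle_blue, bottle_amber, bottle_red below 0.02 m/s and x of cap_centre in the frame of tray_centre between -0.072 and 0.072 m and y of cap_centre in the frame of tray_centre between -0.121 and 0.121 m and z of cap_centre in the frame of tray_centre between 0 and 0.03 m and value of joint catch_tray below 0.008 m); the robot touches nothing.
It fails at once if a bottle tipped over by more than 0.8 rad (angle between any of blue_centre, amber_centre, red_centre's own z axis and vertical above 0.8 rad).
It fails at once if the tin in the tote moved more than 25 mm (distance of tote_tin_centre from where it was at the start of the episode above 0.025 m).
It fails at once if the wash bottle, the small red pointed cap or the notebook moved more than 25 mm (distance of any of wash_bottle_tall, pointed_cap, red_notebook from where it was at the start of the episode above 0.025 m).
It also fails if it takes over 72 s, if anything falls off the work surface, if the arm or the gripper's body presses on something with over 40 N, if the wrist force passes 120 N, or if a joint passes its speed limit or range.

ROBOT

A 7-joint arm with a two-finger parallel gripper is mounted at the origin on a cart in front of the work surface, level with it; the furniture and walls round the work are solid. World frame = base frame: x ahead of the robot, y to its left, z up, the work surface at z = 0. Lengths are in m, angles in rad, forces in N, time in s.
With the tool pointing down it reaches from about 0.35 to 0.9 m from the base axis. Payload 8.1 kg.
Tool frame: the origin (TCP) lies midway between the tips of the shut fingers; the grasp point (between the pads) lies behind it (arm.tcp_to_grasp is the z of the grasp point in the tool frame, in m); z points along the fingers, y is the line along which they close (so a half turn about z gives the same grasp; the last joint's range is limited). The gripper opens to 92 mm and grips with 3 to 60 N. Pads are 19 mm wide; open, the fingers measure 130 mm over their backs; the gripper's body (75 mm by 190 mm) begins 47 mm behind the grasp point.
Start: joints at [1.114, 0.434, 0.025, 1.573, -0.012, 1.134, -0.075], TCP at [0.217, -0.586, 0.227] pointing down, gripper open.
Joint ranges: [-2.62, 2.62], [-0.44, 2.09], [-1.27, 1.32], [0.08, 2.57], [-1.32, 4.46], [0.12, 2], [-2.74, 2.74]. Speed limits (rad/s): [2.22, 2.22, 3.01, 3.01, 3.14, 3.14, 3.14].

INTERFACE

Orientations are given as a rotation vector (axis times angle).
In Python, from cell import readout, vision, arm gives the robot as it stands.
- The arm moves only by the tool carry_out, never from a script. Its argument "increments" is one flat list of numbers, 6 for each row, row after row: the shift along the world's x, y, z in mm, then the turn, a rotation vector about the world's x, y, z in rad. In form: [tx, ty, tz, wx, wy, wz, tx, ty, tz, wx, wy, wz, ...]. A call has 1 to 20 rows; each row shifts and turns the commanded pose from where the row before left it; what a row does not reach is not made up. A row lasts 1/8 s, in which the tool goes at most 62.5 mm and 10.7 degrees, less where a joint would pass 70% of its speed; a pose out of reach is approached as far as the arm can. A call with a gripper value outside its range is refused whole. "grip" is the closure, from 0 (fully open) to 1 (shut), set as the call begins (left out, the last holds). The fingers move at their own pace and stop on an object; "newtons" is the grip in N (left out, the last holds). Time passes only in rows, so rows that do not move let the fingers close. It gives the time, the measured TCP pose, the force, the opening and the grip force at its end, in the units of the state.
- readout.observe(): the state, without advancing time (a new reading comes with each control period).
- vision.get_image(name): name is "scene" or "top" or "wrist"; returns the picture (384x512x3 uint8, red, green, blue); there is no depth.
- vision.calibration(name): a dict with "fov_y" (degrees; the focal length in pixels is half the picture's height over the tangent of half this angle, whatever the lens; pixels are square), "cx", "cy" (the principal point, pixels), "pose" (4x4, takes a point from camera to world coordinates). Camera axes: x right, y up, looking along -z (the intrinsics and any distortion apply to the point x, -y, -z); pixel columns grow to the right and rows downward; lengths in m; the calibration is good to about 2 mm. A picture is of the moment at which its call begins: read the wrist's pose just before it. calibration takes no time and is no camera call; for the wrist camera it gives the pose at the moment of the call.
- arm.sign_off(): hands the job in; it is judged then, once.
The state is a dict: "clock": time; "joints": joint angles; "dq": joint speeds; "joint_efforts": joint torques, N m; "position": TCP position; "ee_rot": TCP orientation; "force": force on the tool from outside, world axes, zero at the start; "ft_torque": the same for the moment, N m; "width": opening from 0.0 (shut) to 1.0 (fully open); "gripper_force": force on a finger pad.
Only numpy, scipy, OpenCV 4.12 (cv2) and the standard library are available. Lean on these libraries where they do the work, as an engineer would, in place of code of your own. Each camera call takes 0.05 s, during which the arm holds its last target. There are 200 camera calls.

## Working session

There is one attempt and no reset: what is moved stays moved. The work goes in short steps, Python scripts to look and compute and a tool call to move; the robot and the scene stay as the last step left them, time stands still between calls to the robot, and variables do not carry over. Pictures are saved under pics/ and viewed, at most 10 in all, crops included, and the job is handed in when it is done.

Besides the shell and the picture viewer there is one more tool, called after "Request:" by a JSON object that holds its "api" and its "payload". carry_out: Moves the arm, as the interface text tells. Its arguments: {"type":"object","properties":{"increments":{"type":"array","items":{"type":"number"}},"grip":{"type":"number"},"newtons":{"type":"number"}},"required":["increments"]}

```bash
mkdir -p pics; ls; python3 - <<'E'
from cell import readout, vision, arm
import cv2,numpy as np
s=readout.observe();print({k:np.round(v,3) for k,v in s.items()});print(arm.tcp_to_grasp)
for n in("top","scene"):
    im=vision.get_image(n);cv2.imwrite(f"pics/{n}0.png",im[...,::-1]);c=vision.calibration(n);print(n,{k:(np.round(v,4).tolist() if not isinstance(v,str) else v) for k,v in c.items()})
    cv2.imwrite(f"pics/{n}0b.png",cv2.resize(im[...,::-1],(768,576),interpolation=cv2.INTER_CUBIC))
E
```

```text
pics
{'clock': np.float64(0.0), 'joints': array([ 1.114,  0.435,  0.025,  1.574, -0.012,  1.134, -0.075]), 'dq': array([-0.001, -0.001, -0.001, -0.   , -0.001, -0.   , -0.001]), 'joint_efforts': array([-0.0000e+00, -6.6786e+01,  9.8400e-01, -3.1447e+01, -6.1000e-02,
        4.3000e-02,  0.0000e+00]), 'position': array([ 0.216, -0.586,  0.226]), 'ee_rot': array([-3.091e+00, -5.520e-01,  1.000e-03]), 'force': array([-0.12 ,  0.201, -0.068]), 'ft_torque': array([ 0.04 , -0.016, -0.   ]), 'gripper_force': np.float64(0.0), 'width': np.float64(0.999)}
-0.0188
top {'fov_y': 48.2345, 'cx': 260.8212, 'cy': 191.7335, 'pose': [[-0.0133, 0.9943, -0.106, 0.4421], [-0.9999, -0.0141, -0.0062, 0.0447], [-0.0077, 0.1059, 0.9943, 1.4372], [0.0, 0.0, 0.0, 1.0]]}
scene {'fov_y': 51.8439, 'cx': 254.1358, 'cy': 194.1943, 'pose': [[-0.8238, 0.4147, -0.3865, 0.2111], [-0.5669, -0.604, 0.5602, 0.6049], [-0.0012, 0.6806, 0.7327, 0.7728], [0.0, 0.0, 0.0, 1.0]]}
```

View pics/top0b.png

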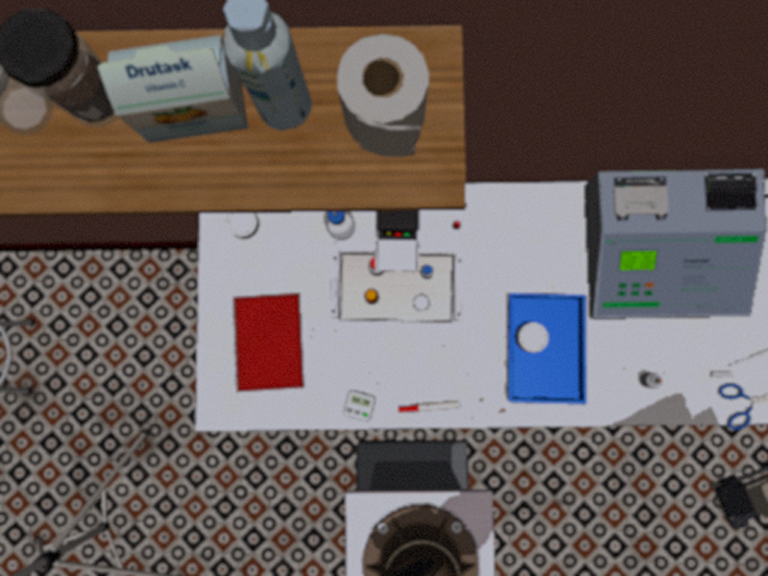

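View pics/scene0b.png

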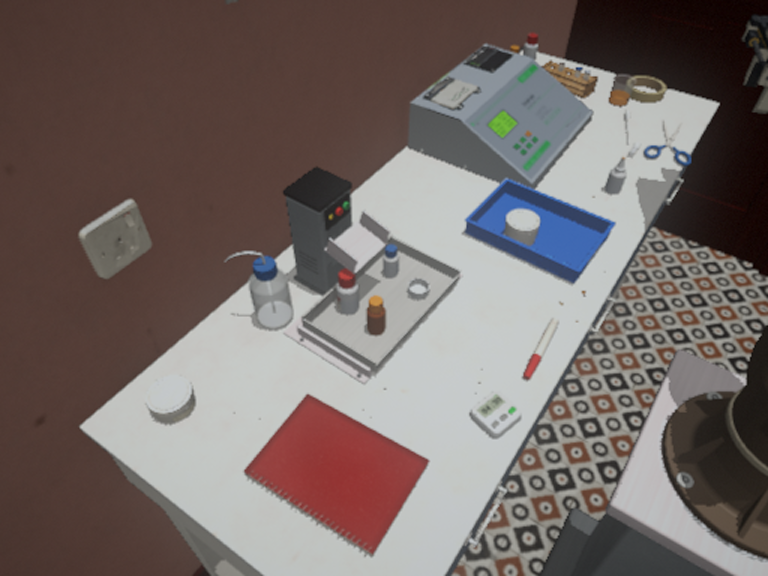

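Top: tray around (395,285) in the 768-px view, tote on the right (547,348) with the tin at its left, wash bottle behind the left lip end, small red cap at (456,225). So I'll hook lip_right. Next I enlarge for measurement.

```bash
cat > h.py <<'E'
import numpy as np, cv2
from cell import readout, vision, arm
from scipy.spatial.transform import Rotation as R
def cam(n):
    c=vision.calibration(n);f=192/np.tan(np.radians(c["fov_y"])/2);return f,c["cx"],c["cy"],np.array(c["pose"])
def ray(n,u,v,C=None):
    f,cx,cy,T=C or cam(n);d=T[:3,:3]@np.array([(u-cx)/f,-(v-cy)/f,-1]);return T[:3,3],d
def at_z(n,u,v,z,C=None):
    o,d=ray(n,u,v,C);return o+d*(z-o[2])/d[2]
def proj(n,p,C=None):
    f,cx,cy,T=C or cam(n);q=T[:3,:3].T@(np.array(p)-T[:3,3]);return cx+f*q[0]/-q[2],cy-f*q[1]/-q[2]
def crop(src,dst,u,v,w,h,s):
    im=cv2.imread(src)[v:v+h,u:u+w];im=cv2.resize(im,None,fx=s,fy=s,interpolation=cv2.INTER_CUBIC)
    for k in range(0,w,20): cv2.putText(im,str(u+k),(k*s,10),0,.35,(0,0,255),1);cv2.line(im,(k*s,12),(k*s,18),(0,0,255),1)
    for k in range(0,h,20): cv2.putText(im,str(v+k),(0,k*s+4),0,.35,(0,0,255),1);cv2.line(im,(24,k*s),(30,k*s),(0,0,255),1)
    cv2.imwrite(dst,im)
E
python3 -c "
from h import *
crop('pics/top0.png','pics/tc.png',210,130,190,145,4)
crop('pics/scene0.png','pics/sc.png',140,105,200,150,4)
print([k for k in vision.calibration('top')])"
```

```text
['fov_y', 'cx', 'cy', 'pose']
```

View pics/tc.png

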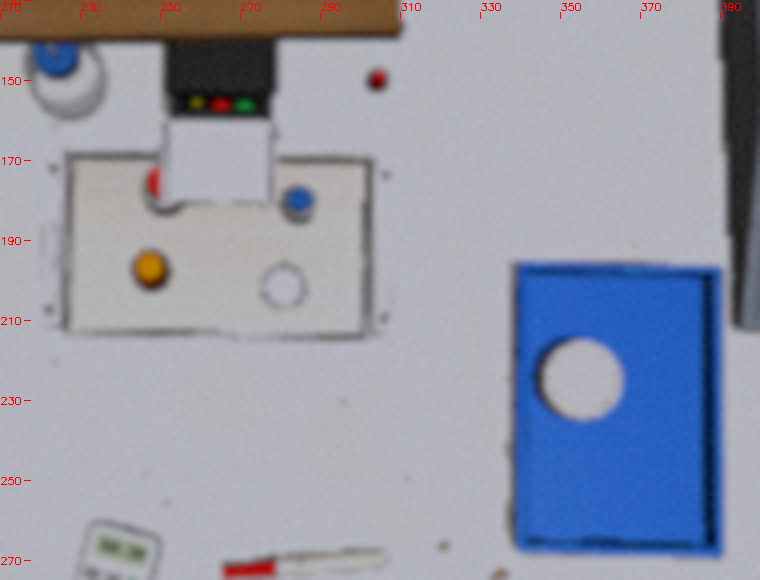

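View pics/sc.png

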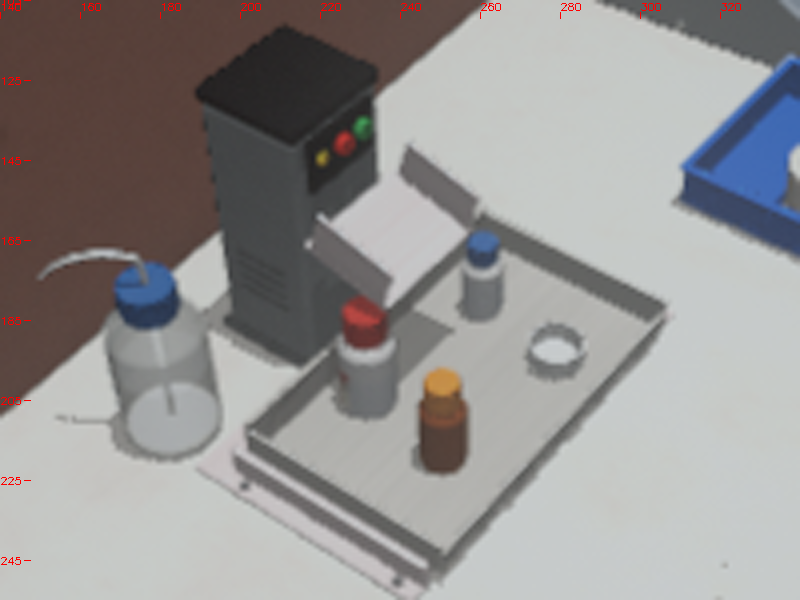

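```bash
python3 -c "
from h import *
P=lambda n,l,u,v,z: print(n,l,np.round(at_z(n,u,v,z)*1000,1)[:2])
for l,u,v,z in [('lipL',227.2,168.7,.042),('lipR',302.7,169.7,.042),('frL',226.5,212.7,.028),('frR',302.2,214,.028),('blue',284.5,180,.074),('amber',247.5,196.7,.083),('cap',281,201.5,.029),('tin',355.5,224.7,.052),('t1',338.7,195.5,.035),('t2',390.2,196.7,.035),('t3',390.2,268.7,.035),('t4',339.2,267.5,.035),('pc',304.2,149.7,.015),('shelf.5',310,139.5,.5),('shelf.7',310,139.5,.7),('shelf.9',310,139.5,.9)]: P('top',l,u,v,z)
for l,u,v,z in [('blue',261,165,.074),('amber',250.5,199.5,.083),('red',231,182,.094),('lipL',202.5,213,.042),('lipR',260,158.7,.042),('frR',306.7,182,.036),('towerbase',216,195.5,0)]: P('scene',l,u,v,z)
"
```

```text
top lipL [668.6 163.1]
top lipR [661.7 -85.2]
top frL [524.6 167.3]
top frR [516.9 -81.4]
top blue [624.1 -23.2]
top amber [571.2  95.6]
top cap [558.9 -12.5]
top tin [ 478.8 -249.7]
top t1 [ 575.5 -201.8]
top t2 [ 569.2 -370.2]
top t3 [ 336.5 -359.7]
top t4 [ 342.4 -195.8]
top pc [734.  -94.4]
top shelf.5 [657.3 -60.4]
top shelf.7 [611.3 -37.9]
top shelf.9 [565.4 -15.5]
scene blue [623.6 -24.5]
scene amber [572.4  96.5]
scene red [638.   84.5]
scene lipL [664.4 168.1]
scene lipR [659.  -72.9]
scene frR [511.  -72.2]
scene towerbase [699.8  75.5]
```

Triangulation agrees between the two cameras (blue (624,-24), amber (572,96), red (638,85), tray yaw ≈ -0.03; tote centre ≈ (456,-282)). I'll straddle the lip's right end with half-open fingers, tool y along x.

Request:
{"api": "carry_out", "payload": {"increments": [28,32.5,0,0,0,0.074,28,32.5,0,0,0,0.074,28,32.5,0,0,0,0.074,28,32.5,0,0,0,0.074,28,32.5,0,0,0,0.074,28,32.5,0,0,0,0.074,28,32.5,0,0,0,0.074,28,32.5,0,0,0,0.074,28,32.5,0,0,0,0.074,28,32.5,0,0,0,0.074,28,32.5,0,0,0,0.074,28,32.5,0,0,0,0.074,28,32.5,0,0,0,0.074,28,32.5,0,0,0,0.074,28,32.5,0,0,0,0.074,28,32.5,0,0,0,0.074,0,0,0,0,0,0,0,0,0,0,0,0], "grip": 0.45}}

```text
clock: 2.35
position: [0.6641, -0.0669, 0.2261]
ee_rot: [-2.258, -2.183, 0.002]
force: [-1.0, -0.3, -0.3]
width: 0.548
gripper_force: 0.0
```

```bash
python3 -c "
from h import *
C=cam('wrist');im=vision.get_image('wrist');cv2.imwrite('pics/w1.png',im[...,::-1])
print(np.round(C[3],3).tolist())
np.save('pics/w1.npy',C[3]);print(C[:3])
crop('pics/w1.png','pics/w1b.png',0,0,512,384,1)
for p in [(.662,-.066,.042),(.665,.039,.042),(.6617,-.0852,.042),(.624,-.024,.074),(.734,-.094,.02)]: print(np.round(proj('wrist',p,C)))
r=R.from_rotvec(readout.observe()['ee_rot']).as_matrix();print(r.round(3))
for a,b in [((140,208),(260,105))]:
  print(at_z('scene',*a,0),at_z('scene',*b,0))
"
```

```text
[[0.999, 0.031, 0.013, 0.667], [-0.034, 0.957, 0.289, 0.012], [-0.003, -0.29, 0.957, 0.385], [0.0, 0.0, 0.0, 1.0]]
(np.float64(270.81829337133365), 255.63301623281282, 192.13914519434346)
[255. 173.]
[254.  86.]
[255. 187.]
[220. 144.]
[307. 187.]
[[ 0.035  0.999 -0.001]
 [ 0.999 -0.035 -0.001]
 [-0.001 -0.001 -1.   ]]
[0.8345837  0.22142549 0.        ] [ 0.83561833 -0.33591568  0.        ]
```

View pics/w1b.png

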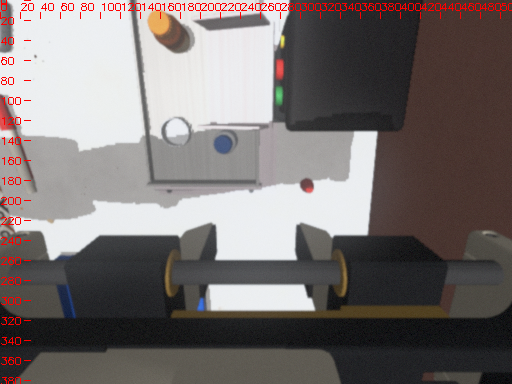

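Wrist view: lip end at (259,183), matches prediction within ~5 mm; blue cap at (224,144) and the red dropper cap at (307,186) are clear of the finger path. Descend and draw.

Request:
{"api": "carry_out", "payload": {"increments": [2,3,-40,0,0,0,0,0,-40,0,0,0,0,0,-40,0,0,0,0,0,-40,0,0,0,0,0,-25,0,0,0,0,0,-20,0,0,0,0,0,0,0,0,0,0,0,0,0,0,0]}}

```text
clock: 3.4
position: [0.6672, -0.0636, 0.0229]
ee_rot: [2.258, 2.183, 0.002]
force: [-0.5, 0.3, 0.7]
width: 0.55
gripper_force: 0.0
```

Request:
{"api": "carry_out", "payload": {"increments": [-8,0,0,0,0,0,-8,0,0,0,0,0,-4,0,0,0,0,0,-3,0,0,0,0,0,-4,0,0,0,0,0,-5,0,0,0,0,0,-6,0,0,0,0,0,-6,0,0,0,0,0,-6,0,0,0,0,0,-6,0,0,0,0,0,-6,0,0,0,0,0,-6,0,0,0,0,0,-6,0,0,0,0,0,-6,0,0,0,0,0,-6,0,0,0,0,0,-6,0,0,0,0,0,-6,0,0,0,0,0]}}

```text
clock: 5.52
position: [0.5682, -0.0633, 0.0218]
ee_rot: [2.258, 2.184, 0.0]
force: [2.2, 1.3, -0.3]
width: 0.551
gripper_force: 0.7
```

Request:
{"api": "carry_out", "payload": {"increments": [-6,0,0,0,0,0,-5,0,0,0,0,0,-4,0,0,0,0,0,-3,0,0,0,0,0,-3,0,0,0,0,0]}}

```text
clock: 6.15
position: [0.5474, -0.0633, 0.0217]
ee_rot: [2.258, 2.184, 0.0]
force: [1.2, 0.8, 0.3]
width: 0.551
gripper_force: 0.7
```

Request:
{"api": "carry_out", "payload": {"increments": [-2,0,0,0,0,0,-2,0,0,0,0,0,-2,0,0,0,0,0]}}

```text
clock: 6.52
position: [0.5465, -0.0634, 0.0225]
ee_rot: [2.254, 2.18, 0.011]
force: [20.3, -0.6, -14.9]
width: 0.55
gripper_force: 10.1
```

Tray is at its stop (20 N). Back off, lift, rotate for the bottle grasps and clear the view.

Request:
{"api": "carry_out", "payload": {"increments": [4,0,0,0,0,0,4,0,0,0,0,0,0,0,15,0,0,0,0,0,40,0,0,0,0,0,40,0,0,0,0,0,40,0,0,0,0,-30,40,0,0,-0.14,-10,-30,0,0,0,-0.14,-10,-30,0,0,0,-0.14,-10,-30,0,0,0,-0.14,-10,-30,0,0,0,-0.14,-10,-30,0,0,0,-0.14,-10,-30,0,0,0,-0.14,0,-20,0,0,0,-0.14,0,0,0,0,0,-0.14,0,0,0,0,0,-0.14,0,0,0,0,0,-0.14,0,0,0,0,0,0]}}

```text
clock: 8.78
position: [0.4892, -0.2928, 0.1974]
ee_rot: [-3.141, 0.002, -0.0]
force: [0.3, 1.2, 0.3]
width: 0.55
gripper_force: 0.0
```

```bash
python3 -c "
from h import *
s=readout.observe();print(np.round(s['joints'],2),s['force'])
for n in('top','scene'):
  cv2.imwrite(f'pics/{n}1.png',vision.get_image(n)[...,::-1])
a=cv2.imread('pics/top1.png')[140:275,210:400];b=cv2.imread('pics/scene1.png')[140:275,150:340]
a,b=[cv2.resize(x,None,fx=4,fy=4,interpolation=cv2.INTER_CUBIC)for x in(a,b)]
cv2.imwrite('pics/a1.png',a);cv2.imwrite('pics/b1.png',b)
hsv=cv2.cvtColor(cv2.imread('pics/scene1.png'),cv2.COLOR_BGR2HSV)
"
```

```text
[ 0.47  0.37 -0.04  1.75  0.02  1.02 -1.14] [0.26448458 1.2084843  0.31490754]
```

View pics/a1.png

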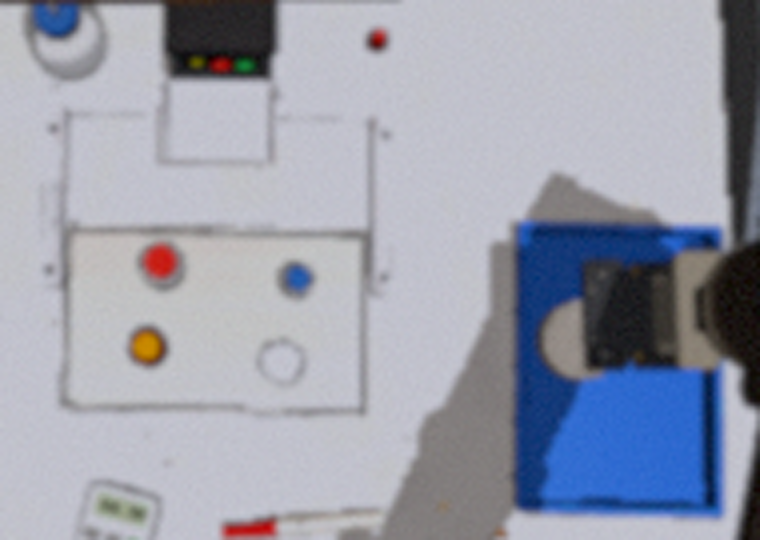

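Tray fully out; caps at crop (160,262) red, (296,278) blue, (147,345) amber, all upright.

```bash
python3 -c "
from h import *
for l,x,y,z in [('red',160,262,.094),('blue',296,278,.074),('amber',147,345,.083),('cap',282,362,.029),('lip',215,231,.042),('front',215,408,.026),('chute',215,161,.1)]: print(l,np.round(at_z('top',210+x/4,140+y/4,z)*1000))
h=cv2.cvtColor(cv2.imread('pics/scene1.png'),cv2.COLOR_BGR2HSV)
def f(l,z,lo,hi,u0,u1,v0,v1):
  m=cv2.inRange(h,lo,hi)[v0:v1,u0:u1];n,_,st,c=cv2.connectedComponentsWithStats(m)
  i=1+st[1:,4].argmax();u,v=c[i]+(u0,v0);print(l,st[i,4],u,v,np.round(at_z('scene',u,v,z)*1000))
f('red',.085,(0,150,80),(6,255,255),180,330,160,235)
f('amber',.076,(8,180,130),(25,255,255),180,330,160,260)
f('blue',.068,(100,120,50),(125,255,255),230,310,160,220)
"
```

```text
red [542.  88.  94.]
blue [530. -20.  74.]
amber [478.  99.  83.]
cap [464.  -9.  29.]
lip [571.  44.  42.]
front [427.  46.  26.]
chute [621.  43. 100.]
red 30 262.6 199.23333333333335 [548.  81.  85.]Traceback (most recent call last):
  File "<string>", line 9, in <module>
    f('amber',.076,(8,180,130),(25,255,255),180,330,160,260)
    ~^^^^^^^^^^^^^^^^^^^^^^^^^^^^^^^^^^^^^^^^^^^^^^^^^^^^^^^
  File "<string>", line 7, in f
    i=1+st[1:,4].argmax();u,v=c[i]+(u0,v0);print(l,st[i,4],u,v,np.round(at_z('scene',u,v,z)*1000))
        ~~~~~~~~~~~~~~~^^
ValueError: attempt to get argmax of an empty sequence
```

Request:
{"api": "carry_out", "payload": {"increments": [5,34,0,0,0,0,5,34,0,0,0,0,5,34,0,0,0,0,5,34,0,0,0,0,5,34,0,0,0,0,5,34,0,0,0,0,5,34,0,0,0,0,6,34,0,0,0,0,0,0,0,0,0,0,0,0,-40,0,0,0,0,0,-40,0,0,0,0,0,-40,0,0,0,0,0,-25,0,0,0,0,0,-19,0,0,0,0,0,0,0,0,0], "grip": 0.4}}

```text
clock: 10.75
position: [0.5293, -0.0223, 0.0317]
ee_rot: [3.141, -0.003, -0.005]
force: [-0.9, 0.0, 0.0]
width: 0.602
gripper_force: 0.0
```

Request:
{"api": "carry_out", "payload": {"increments": [0,0,0,0,0,0,0,0,0,0,0,0,0,0,0,0,0,0,0,0,0,0,0,0,0,0,0,0,0,0,0,0,0,0,0,0], "grip": 1, "newtons": 10}}

```text
clock: 11.5
position: [0.531, -0.0213, 0.0333]
ee_rot: [3.141, -0.004, 0.002]
force: [-1.3, -0.5, 6.7]
width: 0.291
gripper_force: 10.0
```

Request:
{"api": "carry_out", "payload": {"increments": [0,0,10,0,0,0,0,0,30,0,0,0,0,0,40,0,0,0,0,-20,20,0,0,0,1,-33,0,0,0,0,1,-40,0,0,0,0,1,-40,0,0,0,0,1,-40,0,0,0,0,2,-40,0,0,0,0,2,-33,0,0,0,0,0,-18,0,0,0,0,0,0,0,0,0,0,0,0,0,0,0,0,0,0,-30,0,0,0]}}

```text
clock: 13.25
position: [0.5408, -0.2839, 0.1046]
ee_rot: [3.141, 0.0, 0.007]
force: [0.1, 0.2, -1.6]
width: 0.298
gripper_force: 10.0
```

Request:
{"api": "carry_out", "payload": {"increments": [0,0,-35,0,0,0,0,0,-25,0,0,0,0,0,-10,0,0,0,0,0,-4,0,0,0,0,0,0,0,0,0,0,0,0,0,0,0]}}

```text
clock: 14.0
position: [0.5391, -0.2855, 0.0297]
ee_rot: [3.141, -0.004, 0.002]
force: [0.5, -0.6, 0.1]
width: 0.297
gripper_force: 10.0
```

Request:
{"api": "carry_out", "payload": {"increments": [0,0,-1.5,0,0,0,0,0,-1,0,0,0,0,0,0,0,0,0]}}

```text
clock: 14.38
position: [0.5386, -0.2854, 0.0264]
ee_rot: [3.141, -0.004, 0.0]
force: [-0.7, 0.2, 2.0]
width: 0.299
gripper_force: 10.0
```

Request:
{"api": "carry_out", "payload": {"increments": [0,0,0,0,0,0,0,0,0,0,0,0,0,0,0,0,0,0,0,0,0,0,0,0], "grip": 0.45}}

```text
clock: 14.88
position: [0.5385, -0.2853, 0.0262]
ee_rot: [3.142, -0.004, -0.0]
force: [0.2, -0.3, -0.2]
width: 0.547
gripper_force: 0.0
```

Request:
{"api": "carry_out", "payload": {"increments": [0,0,15,0,0,0,0,0,40,0,0,0,0,0,40,0,0,0,0,20,40,0,0,0,0,40,35,0,0,0,0,40,0,0,0,0,0,40,0,0,0,0,0,40,0,0,0,0,0,40,0,0,0,0,0,40,0,0,0,0,0,40,0,0,0,0,2,40,0,0,0,0,2,31,0,0,0,0,0,0,0,0,0,0], "grip": 0.3}}

```text
clock: 16.62
position: [0.5424, 0.0889, 0.1974]
ee_rot: [-3.14, -0.004, -0.002]
force: [0.1, -1.2, -0.7]
width: 0.699
gripper_force: 0.0
```

Request:
{"api": "carry_out", "payload": {"increments": [0,0,-40,0,0,0,0,0,-40,0,0,0,0,0,-35,0,0,0,0,0,-22,0,0,0,0,0,-14,0,0,0,0,0,0,0,0,0]}}

```text
clock: 17.38
position: [0.5423, 0.0849, 0.045]
ee_rot: [3.141, -0.005, -0.001]
force: [-0.6, 0.2, 0.8]
width: 0.702
gripper_force: 0.0
```

Request:
{"api": "carry_out", "payload": {"increments": [0,0,0,0,0,0,0,0,0,0,0,0,0,0,0,0,0,0,0,0,0,0,0,0,0,0,0,0,0,0,0,0,0,0,0,0], "grip": 1, "newtons": 12}}

```text
clock: 18.12
position: [0.543, 0.0859, 0.0457]
ee_rot: [-3.141, 0.004, -0.002]
force: [0.2, 0.1, 6.0]
width: 0.39
gripper_force: 12.0
```

Request:
{"api": "carry_out", "payload": {"increments": [0,0,10,0,0,0,0,0,30,0,0,0,0,0,40,0,0,0,-5,-15,20,0,0,0,-12,-35,0,0,0,0,-12,-35,0,0,0,0,-12,-35,0,0,0,0,-12,-35,0,0,0,0,-12,-35,0,0,0,0,-12,-35,0,0,0,0,-12,-35,0,0,0,0,-12,-35,0,0,0,0,-12,-35,0,0,0,0,-9,-27,0,0,0,0,-3,-10,0,0,0,0,0,0,0,0,0,0,0,0,-30,0,0,0,0,0,-35,0,0,0,0,0,-25,0,0,0,0,0,-10,0,0,0]}}

```text
clock: 20.62
position: [0.4173, -0.2794, 0.044]
ee_rot: [-3.14, 0.0, 0.003]
force: [0.3, -0.0, -1.1]
width: 0.39
gripper_force: 12.0
```

Request:
{"api": "carry_out", "payload": {"increments": [0,0,-3,0,0,0,0,0,-1.5,0,0,0,0,0,0,0,0,0]}}

```text
clock: 21.0
position: [0.418, -0.2815, 0.0414]
ee_rot: [3.141, -0.004, 0.002]
force: [0.1, 0.1, -0.3]
width: 0.39
gripper_force: 12.0
```

Request:
{"api": "carry_out", "payload": {"increments": [0,0,-1.5,0,0,0,0,0,-1,0,0,0,0,0,0,0,0,0]}}

```text
clock: 21.38
position: [0.4179, -0.2814, 0.0386]
ee_rot: [3.141, -0.004, 0.001]
force: [-0.7, 1.1, 3.7]
width: 0.392
gripper_force: 12.0
```

Request:
{"api": "carry_out", "payload": {"increments": [0,0,0,0,0,0,0,0,0,0,0,0,0,0,0,0,0,0,0,0,0,0,0,0], "grip": 0.4}}

```text
clock: 21.88
position: [0.4175, -0.2813, 0.0382]
ee_rot: [-3.142, 0.004, 0.0]
force: [0.5, -0.1, -0.5]
width: 0.599
gripper_force: 0.0
```

Request:
{"api": "carry_out", "payload": {"increments": [0,0,15,0,0,0,0,0,40,0,0,0,0,0,40,0,0,0,0,20,40,0,0,0,5,40,20,0,0,0,5,40,0,0,0,0,5,40,0,0,0,0,5,40,0,0,0,0,5,40,0,0,0,0,5,40,0,0,0,0,5,40,0,0,0,0,10,40,0,0,0,0,15,39,0,0,0,0,0,0,0,0,0,0,0,0,0,0,0,0], "grip": 0.4}}

```text
clock: 23.75
position: [0.4773, 0.097, 0.1937]
ee_rot: [3.141, -0.004, 0.0]
force: [-0.3, -0.5, 0.6]
width: 0.602
gripper_force: 0.0
```

Now amber: TCP down to 11+28 = 39 mm.

Request:
{"api": "carry_out", "payload": {"increments": [0,0,-40,0,0,0,0,0,-40,0,0,0,0,0,-40,0,0,0,0,0,-22,0,0,0,0,0,-12,0,0,0,0,0,0,0,0,0]}}

```text
clock: 24.5
position: [0.4773, 0.0968, 0.0392]
ee_rot: [3.141, -0.005, -0.001]
force: [0.7, -0.3, -0.1]
width: 0.6
gripper_force: 0.0
```

Request:
{"api": "carry_out", "payload": {"increments": [0,0,0,0,0,0,0,0,0,0,0,0,0,0,0,0,0,0,0,0,0,0,0,0,0,0,0,0,0,0,0,0,0,0,0,0], "grip": 1}}

```text
clock: 25.25
position: [0.4779, 0.0979, 0.0397]
ee_rot: [-3.141, 0.003, -0.001]
force: [-0.9, 0.1, 5.2]
width: 0.327
gripper_force: 11.9
```

Request:
{"api": "carry_out", "payload": {"increments": [0,0,10,0,0,0,0,0,30,0,0,0,0,0,40,0,0,0,-5,-15,20,0,0,0,-10,-36,0,0,0,0,-10,-36,0,0,0,0,-10,-36,0,0,0,0,-10,-36,0,0,0,0,-10,-36,0,0,0,0,-10,-36,0,0,0,0,-10,-36,0,0,0,0,-10,-36,0,0,0,0,-10,-36,0,0,0,0,-9,-28,0,0,0,0,-3,-10,0,0,0,0,0,0,0,0,0,0,0,0,-30,0,0,0,0,0,-35,0,0,0,0,0,-25,0,0,0,0,0,-10,0,0,0]}}

```text
clock: 27.75
position: [0.3705, -0.2774, 0.0382]
ee_rot: [-3.14, 0.0, 0.002]
force: [-1.4, -0.1, -1.4]
width: 0.331
gripper_force: 11.9
```

Request:
{"api": "carry_out", "payload": {"increments": [0,0,-3,0,0,0,0,0,-2,0,0,0,0,0,-1.5,0,0,0,0,0,0,0,0,0]}}

```text
clock: 28.25
position: [0.3707, -0.2795, 0.0331]
ee_rot: [3.141, -0.004, 0.001]
force: [0.0, 0.4, -0.8]
width: 0.331
gripper_force: 11.9
```

Request:
{"api": "carry_out", "payload": {"increments": [0,0,-1,0,0,0,0,0,0,0,0,0]}}

```text
clock: 28.5
position: [0.3707, -0.279, 0.0323]
ee_rot: [-3.141, 0.003, -0.001]
force: [-1.0, 2.8, 6.7]
width: 0.325
gripper_force: 12.0
```

Request:
{"api": "carry_out", "payload": {"increments": [0,0,0,0,0,0,0,0,0,0,0,0,0,0,0,0,0,0,0,0,0,0,0,0], "grip": 0.45}}

```text
clock: 29.0
position: [0.3705, -0.2793, 0.0317]
ee_rot: [3.142, -0.004, -0.0]
force: [-0.2, 1.0, 1.3]
width: 0.555
gripper_force: 0.0
```

Request:
{"api": "carry_out", "payload": {"increments": [0,0,15,0,0,0,0,0,40,0,0,0,0,0,40,0,0,0,0,40,40,0,0,0,0,40,20,0,0,0,0,40,0,0,0,0,0,40,0,0,0,0,0,40,0,0,0,0,0,40,0,0,0,0,0,40,0,0,0,0,0,39,0,0,0,0,0,0,0,0,0,0], "grip": 1}}

```text
clock: 30.5
position: [0.3704, 0.0422, 0.1869]
ee_rot: [-3.141, -0.004, -0.001]
force: [0.4, -0.3, 0.2]
width: 0.006
gripper_force: 0.0
```

```bash
python3 -c "
from h import *
for n in('top','scene'): cv2.imwrite(f'pics/{n}2.png',vision.get_image(n)[...,::-1])
a=cv2.imread('pics/top2.png')[150:280,220:400];b=cv2.imread('pics/scene2.png')[90:230,230:430]
a=cv2.resize(a,(396,286),interpolation=2);b=cv2.resize(b,(400,286),interpolation=2)
cv2.imwrite('pics/ab2.png',np.hstack([a,b]))"
```

```text
(no output)
```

View pics/ab2.png

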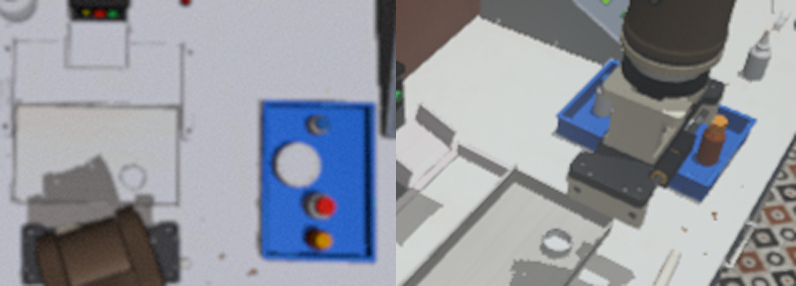

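All three stand in the tote, the tin is unmoved and the white cap is still in the tray. Push the tray home against its front wall.

Request:
{"api": "carry_out", "payload": {"increments": [0,0,-40,0,0,0,0,0,-40,0,0,0,0,0,-40,0,0,0,0,0,-30,0,0,0,0,0,-17,0,0,0,10,0,0,0,0,0,15,0,0,0,0,0,10,0,0,0,0,0,4,0,0,0,0,0,3,0,0,0,0,0,4,0,0,0,0,0,5,0,0,0,0,0,6,0,0,0,0,0,6,0,0,0,0,0,6,0,0,0,0,0,6,0,0,0,0,0,6,0,0,0,0,0,6,0,0,0,0,0,6,0,0,0,0,0,6,0,0,0,0,0]}}

```text
clock: 33.1
position: [0.4699, 0.0397, 0.0198]
ee_rot: [3.142, -0.004, 0.0]
force: [-1.3, -1.4, -0.5]
width: 0.007
gripper_force: 0.7
```

Request:
{"api": "carry_out", "payload": {"increments": [6,0,0,0,0,0,6,0,0,0,0,0,6,0,0,0,0,0,5,0,0,0,0,0,4,0,0,0,0,0,3,0,0,0,0,0]}}

```text
clock: 33.85
position: [0.4998, 0.0397, 0.0197]
ee_rot: [3.142, -0.004, 0.0]
force: [-0.3, -0.9, -0.2]
width: 0.005
gripper_force: 0.7
```

Request:
{"api": "carry_out", "payload": {"increments": [3,0,0,0,0,0,3,0,0,0,0,0,3,0,0,0,0,0,2,0,0,0,0,0]}}

```text
clock: 34.35
position: [0.5107, 0.0397, 0.0197]
ee_rot: [-3.142, 0.004, -0.0]
force: [-1.7, -0.5, -0.3]
width: 0.004
gripper_force: 0.6
```

Request:
{"api": "carry_out", "payload": {"increments": [2,0,0,0,0,0,2,0,0,0,0,0,2,0,0,0,0,0]}}

```text
clock: 34.72
position: [0.5146, 0.0396, 0.0195]
ee_rot: [3.141, -0.003, -0.006]
force: [-10.1, 0.5, 9.5]
width: 0.006
gripper_force: 5.6
```

Force builds at the stop; nudge once more, then retreat.

Request:
{"api": "carry_out", "payload": {"increments": [2,0,0,0,0,0,0,0,0,0,0,0]}}

```text
clock: 34.98
position: [0.5147, 0.0396, 0.0192]
ee_rot: [3.14, -0.003, -0.011]
force: [-12.0, 0.0, 9.4]
width: 0.002
gripper_force: 6.7
```

Request:
{"api": "carry_out", "payload": {"increments": [-6,0,0,0,0,0,-20,0,0,0,0,0,-30,0,0,0,0,0,-30,0,20,0,0,0,-20,0,40,0,0,0,0,0,40,0,0,0,0,0,40,0,0,0,0,0,0,0,0,0,0,0,0,0,0,0]}}

```text
clock: 36.1
position: [0.4127, 0.0397, 0.1596]
ee_rot: [3.142, -0.004, 0.002]
force: [-0.4, -0.3, -0.5]
width: 0.007
gripper_force: 0.0
```

```bash
python3 -c "
from h import *
for n in('top','scene'): cv2.imwrite(f'pics/{n}3.png',vision.get_image(n)[...,::-1])
a=cv2.imread('pics/top3.png')[140:280,210:400];b=cv2.imread('pics/scene3.png')[90:250,180:400]
a=cv2.resize(a,(399,294),interpolation=2);b=cv2.resize(b,(400,294),interpolation=2)
cv2.imwrite('pics/ab3.png',np.hstack([a,b]))"
```

```text
(no output)
```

View pics/ab3.png

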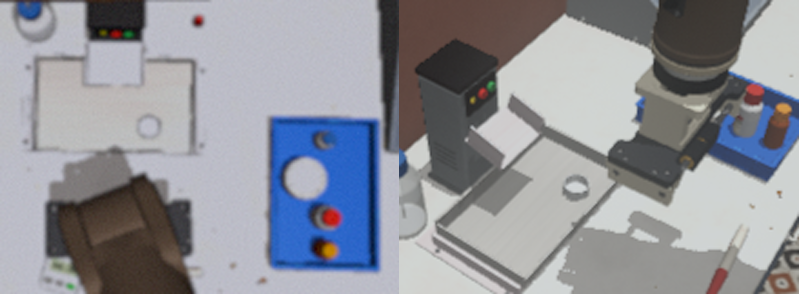

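The tray is home with the cap in it, and the bottles are standing in the tote.

```bash
python3 -c "
from cell import arm
print(arm.sign_off())"
```

```text
the job is handed in; nothing more can be done
None
```

I've handed the job in: in the last pictures the three bottles stand in the tote beside the tin, the stray cap is in the tray and the tray is pushed home to its stop; the sign-off call returned no verdict.

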